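# Release the die cover of the paper punch

### The job

Get the punch machine ready for a die change: slide the steel shutter on its top fully to its end stop so that the service slot is uncovered, then push the slim release pin from the tool block down through the slot and press the hidden latch tab all the way to its stop, so that the die cover lifts open. Finally put the pin back upright in the tool block, fully down in its empty hole, and leave the other things on the table undisturbed.

Things in the scene. Friction and masses are not known exactly. Their poses are not given: they have to be found in the camera images.
- machine: Grey desktop paper-punch machine, 170 (x) by 240 (y) by 90 mm high, fixed; origin at the centre of its underside, z up. A hump 35 mm high runs along its far edge (x = 55 to 85 mm). Half of its top (y = 24 to 112 mm, x = -69 to 49 mm) is the die cover, a flat plate 4 mm thick; the other half has the service slot under a steel shutter.
- slot_mouth (a point): Centre of the service slot's mouth, on the machine's top face 90 mm above the table, axes as the machine's. The slot is 64 mm long (along y) and 10 mm wide (x), edges chamfered 1.5 mm, with straight walls down to a floor 50 mm below the mouth. The latch tab is hidden inside, somewhere along it: see latch_tab.
- latch_tab (a joint): Travel of the hidden steel tab: 0 = up, 0.008 m = down on its hard stop. 6 to 9 N move it; it stays where left. It is 12 mm long along the slot and fills its width; its centre lies up to 22 mm either way of the slot's middle, differently each time. Its flat top starts 17 to 23 mm below the mouth, its body reaches 18 mm down; its sides do not give.
- shutter (a joint): Travel of the shutter: 0 = over the slot, 0.045 m = end stop, away along the machine's +x. Starts at 0 to 0.008. About 2 N of friction; stays where it is left. A plate 34 (x) by 84 (y) by 3 mm lying on the machine's top, centred on the slot at 0.
- shutter_grip (a point): Centre of the top of the shutter's black grip block, which stands on the middle of the plate: 14 (machine x) by 30 (machine y) by 30 mm high, its top 123 mm above the table; moves with the shutter.
- die_cover (a joint): Opening angle of the die cover, hinged on its far (+x) edge: 0 = shut flat, about 0.30 rad = lifted with the near edge about 35 mm higher. Lifted by the latch tab in proportion to the tab's travel.
- block: Wooden tool block, fixed, 160 (x) by 70 (y) by 85 mm high; origin at the centre of its underside. Three square holes in its top, 12 mm wide with 1.5 mm chamfers and 78 mm deep, at x = -45, 0 and 45 mm, y = 0; each holds a tool at the start, in any order.
- pin: The release pin: a straight round steel rod 6 mm thick and 70 mm long below a square wooden handle 18 by 18 by 60 mm (the only square handle). Origin at the rod's tip, z up along the rod to the handle; x and y square to the handle's faces. Stands in a hole of the block, the handle's underside resting on the block's top; 50 to 80 g.
- pin_tip (a point): The free lower end of the release pin's rod.
- pin_handle (a point): A point on the pin's axis inside its handle, 110 mm above the tip and 20 mm below the handle's top: a good place to grip.
- embosser: Bystander in the block: embossing tool with a turned round wooden handle with a mushroom head (30 mm across), its top 147 mm above the table; shaft 10 mm thick, too thick for the slot. Origin at the shaft's tip.
- brush: Bystander in the block: stub brush with a round steel ferrule (20 mm) and a dark round top (24 mm across), top 145 mm above the table; shaft 10 mm thick, too thick for the slot. Origin at the shaft's tip.
- glue: Bystander: white glue bottle, 52 mm across, 130 mm high; origin under its centre.
- mallet: Bystander: wooden mallet lying on the table, 212 mm long.
- giftbox: Bystander: open kraft-board box 100 by 130 by 50 mm; origin under its centre.
- spool: Bystander: empty wooden spool, 56 mm across, 80 mm high; origin under its centre.
- discs: Bystander: small stepped brass stud, 24 mm across, 22 mm high; origin under its centre.
- disc2: Bystander: flat brass disc, 28 mm across, 8 mm high; origin under its centre.
There are look-alikes about, which are no part of the job. Leave any pink look-alike of the block alone.

How it is judged:
By the outcome, as a careful person would: the job done as asked, in the order asked, and still so for the second after the job is handed in, with the robot touching nothing.
It also fails if it takes over 64 s, if anything falls off the work surface, if the arm or the gripper's body presses on something with over 40 N, if the wrist force passes 120 N, or if a joint passes its speed limit or range.

### The arm

A 6-joint arm with a two-finger parallel gripper is mounted at the origin on the work surface. World frame = base frame: x ahead of the robot, y to its left, z up, the work surface at z = 0. Lengths are in mm, angles in degrees, forces in N, time in s.
With the tool pointing down it reaches from about 300 to 850 mm from the base axis. Payload 4.2 kg.
Tool frame: the origin (TCP) lies between the finger pads; the fingertips stand 22 mm ahead of it and the grasp point (between the pads) lies 3 mm ahead of it; z points along the fingers, y is the direction in which the jaws open and shut (so a half turn about z gives the same grasp; the last joint's range is limited). The gripper opens to 91 mm and grips with 3 to 60 N. Pads are 32 mm wide; open, the fingers measure 118 mm over their backs; the gripper's body (76 mm by 178 mm) begins 60 mm behind the grasp point.
Start: joints at [62.567, 18.312, 89.639, -0, 72.044, -1.146], TCP at [254.655, 515.55, 235.976] pointing down, gripper open.
Joint ranges: [-177.97, 177.97], [-48.28, 115.42], [12.27, 149.76], [-77.06, 257.06], [2.81, 150.46], [-146.56, 146.56]. Speed limits (degrees/s): [147.25, 147.25, 180, 180, 180, 180].

### API

Orientations are given as [roll, pitch, yaw] about the fixed x, y, z axes, in that order (R = Rz(yaw) Ry(pitch) Rx(roll)).
In Python, from workcell import * gives the robot as it stands.
- The arm moves only by the shell command python3 -m jog 'ROWS' [OPENING] [FORCE]. ROWS is text: rows parted by semicolons, each of 6 numbers parted by spaces: the shift along the tool's x, y, z in units of 0.5 m (1.0 is 0.5 m), then the turn, a rotation vector about the tool's x, y, z in units of pi/2 rad (1.0 is pi/2 rad). A call has 1 to 20 rows; each row is the pose to reach, as a shift and turn from the pose measured when the call began, along the tool's axes at that moment; what a row does not reach only later rows make up. A row lasts 1/12 s, in which the tool goes at most 41.7 mm and 7.16 degrees, less where a joint would pass 70% of its speed; a pose out of reach is approached as far as the arm can. A call with a number of a shift or a turn outside -1 to 1 is refused whole. A call with a gripper value outside its range is refused whole. OPENING is the opening, from -1 (shut) to 1 (fully open), set as the call begins (- or left out, the last holds). The fingers move at their own pace and stop on an object; FORCE is the grip in N (left out, the last holds). Time passes only in rows, so rows that repeat a pose let the fingers close. It gives the time, the measured TCP pose, the force and the opening at its end, in the units of the state.
- state(): the state, without advancing time (a new reading comes with each control period).
- grab_frame(name): name is "scene" or "top" or "wrist"; returns the picture (480x640x3 uint8, red, green, blue); there is no depth.
- calibration(name): a dict with "mtx" (3x3 intrinsics, pixels), "distortion" ([k1, k2, p1, p2, k3] as OpenCV has them; the pictures are not rectified), "rvec" (rotation vector, rad) and "tvec" (3), from world to camera coordinates, as OpenCV has them. Camera axes: x right, y down, z forward; pixel columns grow to the right and rows downward; lengths in mm; the calibration is good to about 2 mm. A picture is of the moment at which its call begins: read the wrist's pose just before it. calibration takes no time and is no camera call; for the wrist camera it gives the pose at the moment of the call.
- job_done(): hands the job in, once; it reports no verdict.
Trained networks look in the newest picture that a camera, given by its name, has taken for a name from the list of things; names that differ only in an ending like _2 or _b are one class to them, and where a whole thing is asked for, a point or a joint stands for the part that bears it (a point fixed in the world has none). Each returns a list of dicts, best first, with "confidence" (0 to 1); they miss things now and then, are a little off and sometimes report something else, mostly with a low value. They report only what shows in the picture. A call takes as long as a camera call. They do not tell look-alikes from the thing itself.
- spot_in(query, camera): "rect" ([left, top, right, bottom] in pixels, round what is visible of it).
- tip_of(query, camera): "location" ([column, row] in pixels: a listed point, or the origin of a listed thing).
The state is a dict: "time_s": time; "qpos": joint angles; "qvel": joint speeds; "effort": joint torques, N m; "ee_pos": TCP position; "ee_rot": TCP orientation; "force": force on the tool from outside, world axes, zero at the start; "torque": the same for the moment, N m; "gripper_width": finger opening in mm.
Only numpy, scipy, OpenCV 4.12 (cv2) and the standard library are available. Lean on these libraries where they do the work, as an engineer would, in place of code of your own. Each camera call takes 0.05 s, during which the arm holds its last target. There are 200 camera calls.

## Working session

There is one attempt and no reset: what is moved stays moved. The work goes in short steps, Python scripts to look and compute and a shell command to move; the robot and the scene stay as the last step left them, time stands still between calls to the robot, and variables do not carry over. Pictures are saved under pics/ and viewed, about 8 in all and at most 12, crops included, and the job is handed in when it is done.

```bash
ls; mkdir -p pics; python3 - <<'E'
from workcell import *
import cv2,numpy as np
for c in ("scene","top"):
    im=grab_frame(c); cv2.imwrite(f"pics/{c}0.png",im[:,:,::-1])
    k=calibration(c); R=cv2.Rodrigues(np.array(k["rvec"],float))[0]; print(c,(-R.T@np.array(k["tvec"]).ravel()).round(0))
    for q in ["machine","block","pin","shutter_grip","embosser","brush","giftbox"]:
        print(q,[(r["rect"],round(r["confidence"],2)) for r in spot_in(q,c)[:4]])
    for q in ["slot_mouth","shutter_grip","pin_handle","block","machine"]:
        print(q,[(r["location"],round(r["confidence"],2)) for r in tip_of(q,c)[:4]])
print(state())
E
```

```text
pics
scene [ 887. -626.  873.]
machine [([271.9, 173.1, 384.0, 283.3], 0.63)]
block [([203.9, 306.7, 290.7, 370.4], 0.8), ([77.9, 320.9, 182.1, 394.5], 0.66)]
pin [([261.9, 308.4, 276.7, 331.0], 0.81)]
shutter_grip [([297.8, 199.7, 326.2, 235.8], 0.86)]
embosser [([237.4, 301.7, 253.8, 329.5], 0.78), ([301.7, 204.2, 327.2, 230.1], 0.5)]
brush [([214.7, 297.0, 232.7, 324.0], 0.73), ([262.4, 308.7, 276.2, 331.3], 0.47)]
giftbox [([314.2, 342.5, 380.4, 431.8], 0.75)]
slot_mouth [([310.6, 218.4], 0.78)]
shutter_grip [([312.0, 203.9], 0.56)]
pin_handle [([267.9, 315.8], 0.77)]
block [([137.9, 366.8], 0.81), ([251.1, 344.3], 0.74)]
machine [([328.4, 237.5], 0.72)]
top [ 359.   -5. 1128.]
machine [([220.0, 191.1, 343.8, 289.3], 0.73)]
block [([475.2, 300.3, 532.8, 377.9], 0.83), ([409.6, 213.2, 468.8, 292.7], 0.59), ([220.6, 188.1, 337.9, 287.2], 0.34)]
pin [([431.0, 222.2, 447.5, 232.0], 0.61)]
shutter_grip [([275.7, 239.7, 315.5, 261.8], 0.91)]
embosser [([437.4, 239.9, 455.6, 253.6], 0.49)]
brush []
giftbox [([405.6, 141.9, 464.8, 187.9], 0.8)]
slot_mouth []
shutter_grip [([291.3, 244.3], 0.83), ([440.2, 226.9], 0.29)]
pin_handle [([440.5, 225.8], 0.53)]
block [([434.6, 257.3], 0.98), ([496.7, 340.1], 0.9)]
machine [([282.7, 243.2], 0.69)]
{'time_s': 1.3, 'qpos': array([ 6.25691596e+01,  1.83119085e+01,  8.96394893e+01, -3.04986687e-04,
        7.20432853e+01, -1.14541146e+00]), 'qvel': array([-0.03831021, -0.0165045 ,  0.00131892, -0.06454498, -0.03701561,
       -0.03082775]), 'effort': array([-4.98515437e-04, -4.12361741e+01, -2.32233649e+01,  7.28587224e-02,
        3.77471256e-02, -4.12493634e-06]), 'ee_pos': array([254.63768461, 515.55916004, 235.97251948]), 'ee_rot': array([1.79994690e+02, 3.96365817e-04, 1.53714665e+02]), 'force': array([-0.02080944,  0.09233924, -0.18585971]), 'torque': array([-0.0334162 , -0.01821668, -0.02712429]), 'gripper_width': 91.66330841325203}
```

View pics/scene0.png

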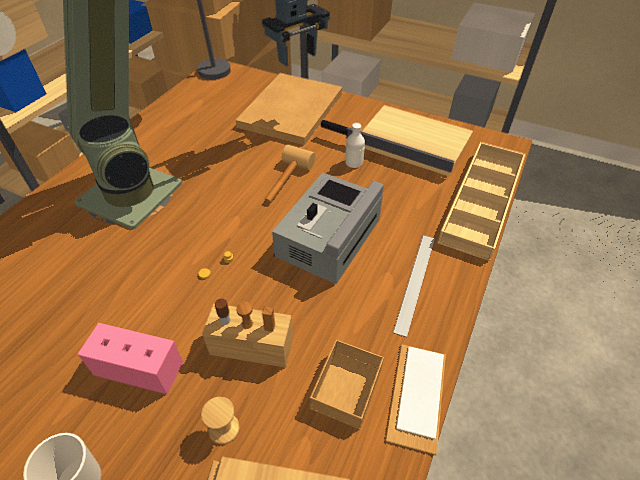

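View pics/top0.png

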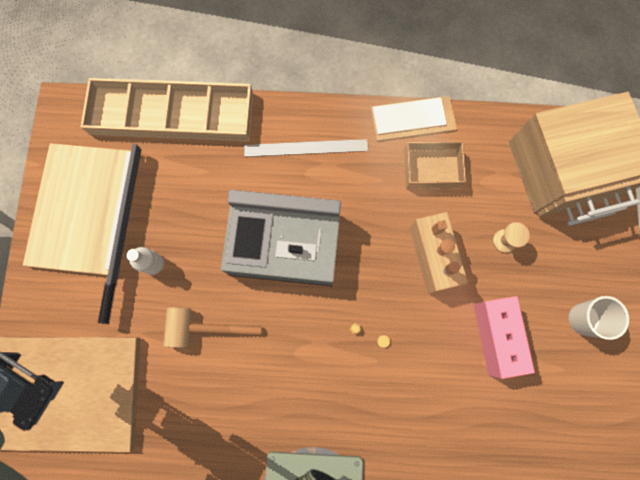

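Candidates for the pin in the scene picture are the square handle at (268,318), the embosser at (245,313) and the brush at (222,308), all in the wooden block. The pink look-alike block at (130,357) is empty. In the top view the square handle is at (440,226), the shutter grip at (296,249) and the wooden block at (438,255). I choose the square handle and check it in a crop while measuring.

```bash
cat > h.py <<'E'
from workcell import *
import cv2,numpy as np
from scipy.spatial.transform import Rotation as Ro
from scipy.optimize import least_squares
def cam(c):
    k=calibration(c); return [np.array(k[n],float) for n in("rvec","tvec","mtx","distortion")]
def proj(P,k): return cv2.projectPoints(np.array(P,float).reshape(-1,3),k[0],k[1],k[2],k[3])[0].reshape(-1,2)
def onz(px,z,k):
    u=cv2.undistortPoints(np.array(px,float).reshape(-1,1,2),k[2],k[3]).reshape(-1,2)
    R=cv2.Rodrigues(k[0])[0]; C=-R.T@k[1].ravel(); d=np.c_[u,np.ones(len(u))]@R
    return C+d*((z-C[2])/d[:,2])[:,None]
def tri(pairs): # [(px,cam)]
    f=lambda X:np.concatenate([proj(X,k)[0]-p for p,k in pairs])
    r=least_squares(f,[500,0,100]); return r.x.round(1),round(float(np.abs(r.fun).max()),1)
def rel(p,rpy): # absolute goal -> row in tool units
    s=state(); R=Ro.from_euler("xyz",s["ee_rot"],degrees=True)
    d=R.inv().apply(np.array(p)-s["ee_pos"])/500
    w=(R.inv()*Ro.from_euler("xyz",rpy,degrees=True)).as_rotvec()/(np.pi/2)
    return np.r_[d,w].round(4)
E
python3 - <<'E'
from h import *
s,t=cam("scene"),cam("top")
print("pinh",tri([((267.9,315.8),s),((440.5,225.8),t)]))
print("grip",tri([((312,203.9),s),((291.3,244.3),t)]))
print("pin z130 top",onz([(440.5,225.8)],133,t))
print("block top corners", onz([(414,218),(447,213),(467,287),(432,293)],85,t).round(0))
print("machine top corners front/hump", onz([(225,272),(334,284)],90,t).round(0), onz([(229,192),(340,200)],125,t).round(0))
a=cv2.imread("pics/scene0.png")[285:385,190:300]; b=cv2.imread("pics/top0.png")[180:300,215:345]
cv2.imwrite("pics/c1.png",np.hstack([cv2.resize(a,(396,360),interpolation=2),cv2.resize(b,(390,360),interpolation=2)]))
c=cam("wrist");R=cv2.Rodrigues(c[0])[0];print("wristcam",-R.T@c[1].ravel(),R[2],c[2])
E
```

```text
pinh (array([ 591.9, -239.6,  129.2]), 0.2)
grip (array([533.7,  66.2, 132.6]), 1.6)
pin z130 top [[ 590.69322831 -238.98583694  133.        ]]
block top corners [[ 616. -192.   85.]
 [ 631. -265.   85.]
 [ 471. -307.   85.]
 [ 455. -233.   85.]]
machine top corners front/hump [[477. 208.  90.]
 [463. -24.  90.]] [[643. 208. 125.]
 [638. -28. 125.]]
wristcam [189.36799069 548.9172242  385.25457673] [ 0.23148089 -0.11412674 -0.96612198] [[368.09051113   0.         323.16245712]
 [  0.         368.09051113 242.12321242]
 [  0.           0.           1.        ]]
```

View pics/c1.png

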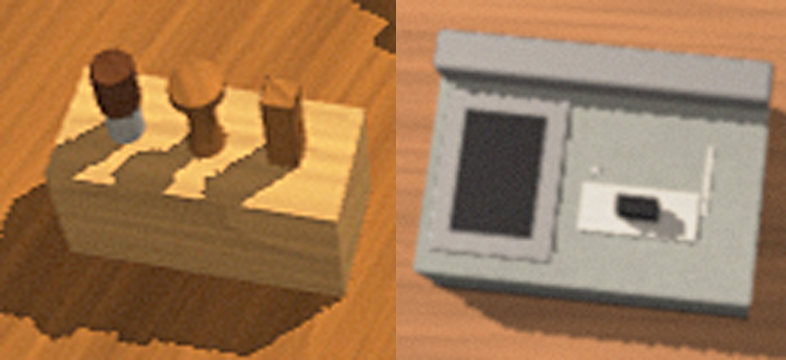

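The crop confirms the handles in the wooden block: brush at (115,90), mushroom embosser at (200,105), square pin handle at (282,125). On the machine, the shutter with its grip is at (637,207). Next is a close look with the wrist camera over the machine.

```bash
python3 - <<'E'
from h import *
print(rel([530,60,255],[180,0,87]))
E
```

```text
[-8.973e-01 -5.730e-01 -3.810e-02  1.000e-04 -0.000e+00  7.413e-01]
```

```bash
r='-0.897 -0.573 -0.038 0 0 0.741'; python3 -m jog '-0.897 -0.573 -0.038 0 0 0.741;-0.897 -0.573 -0.038 0 0 0.741;-0.897 -0.573 -0.038 0 0 0.741;-0.897 -0.573 -0.038 0 0 0.741;-0.897 -0.573 -0.038 0 0 0.741;-0.897 -0.573 -0.038 0 0 0.741;-0.897 -0.573 -0.038 0 0 0.741;-0.897 -0.573 -0.038 0 0 0.741;-0.897 -0.573 -0.038 0 0 0.741;-0.897 -0.573 -0.038 0 0 0.741;-0.897 -0.573 -0.038 0 0 0.741;-0.897 -0.573 -0.038 0 0 0.741;-0.897 -0.573 -0.038 0 0 0.741;-0.897 -0.573 -0.038 0 0 0.741;-0.897 -0.573 -0.038 0 0 0.741;-0.897 -0.573 -0.038 0 0 0.741;-0.897 -0.573 -0.038 0 0 0.741;-0.897 -0.573 -0.038 0 0 0.741' -1
python3 - <<'E'
from h import *
import json
k=cam("wrist"); im=grab_frame("wrist"); cv2.imwrite("pics/w1.png",im[:,:,::-1])
np.savez("w1.npz",*k)
for q in ["shutter_grip","slot_mouth","machine"]:print(q,tip_of(q,"wrist")[:2])
E
```

```text
time_s: 2.8
ee_pos: [529.2, 61.2, 255.0]
ee_rot: [-180.0, -0.0, 87.1]
force: [0.5, -0.4, -0.4]
gripper_width: 0.2
shutter_grip [{'location': [325.3, 234.3], 'confidence': 0.55}]
slot_mouth [{'location': [320.5, 228.5], 'confidence': 0.81}]
machine [{'location': [352.8, 178.8], 'confidence': 0.96}]
```

View pics/w1.png

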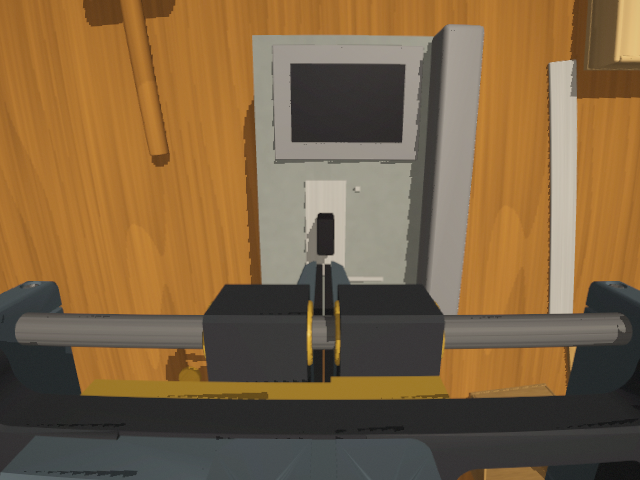

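```bash
python3 - <<'E'
from h import *
z=np.load("w1.npz"); k=[z[f"arr_{i}"] for i in range(4)]
print("cam",(-cv2.Rodrigues(k[0])[0].T@k[1].ravel()).round())
M=np.array([[-85,120,90],[55,120,125],[85,120,125],[-69,112,94],[-69,24,94],[49,24,94]])
px=np.array([[253,37],[446,26],[483,28],[273,45],[275,162],[417,160]])
T=lambda p,P:Ro.from_euler("z",p[2],degrees=True).apply(P)+[p[0],p[1],0]
r=least_squares(lambda p:(proj(T(p,M),k)-px).ravel(),[555,87,-3],loss="soft_l1")
print(r.x.round(2));print((proj(T(r.x,M),k)-px).round(1))
g=lambda P:Ro.from_euler("z",-r.x[2],degrees=True).apply(P-[r.x[0],r.x[1],0]).round(1)
print("grip top",onz([(325.3,234.3)],123,k).round(1),g(onz([(325.3,234.3)],123,k)))
print("shutter plate +y edge corners",g(onz([(306,181),(346,181)],93,k)))
print("slotmouth",g(onz([(320.5,228.5)],90,k)))
print("slot edges seen", g(onz([(305,212),(305,248)],90,k)))
t=cam("top");pt=np.array([[220,272],[0,0]])
print("top grip",g(onz([(291.3,244.3)],123,t)))
a=cv2.imread("pics/w1.png")[165:290,255:425];cv2.imwrite("pics/c2.png",cv2.resize(a,None,fx=4.6,fy=4.6,interpolation=2))
E
```

```text
cam [533. 135. 404.]
[559.54  95.53  -3.44]
[[-0.  -0.2]
 [-0.8 -0.2]
 [ 4.3 -0.5]
 [-0.2  1.3]
 [-0.2 -1. ]
 [ 0.1  2.7]]
grip top [[531.   66.3 123. ]] [[-26.8 -30.9 123. ]]
shutter plate +y edge corners [[-43.2   7.7  93. ]
 [ -9.7   8.   93. ]]
slotmouth [[-30.7 -33.7  90. ]]
slot edges seen [[-44.3 -19.2  90. ]
 [-44.3 -51.6  90. ]]
top grip [[-20. -28. 123.]]
```

View pics/c2.png

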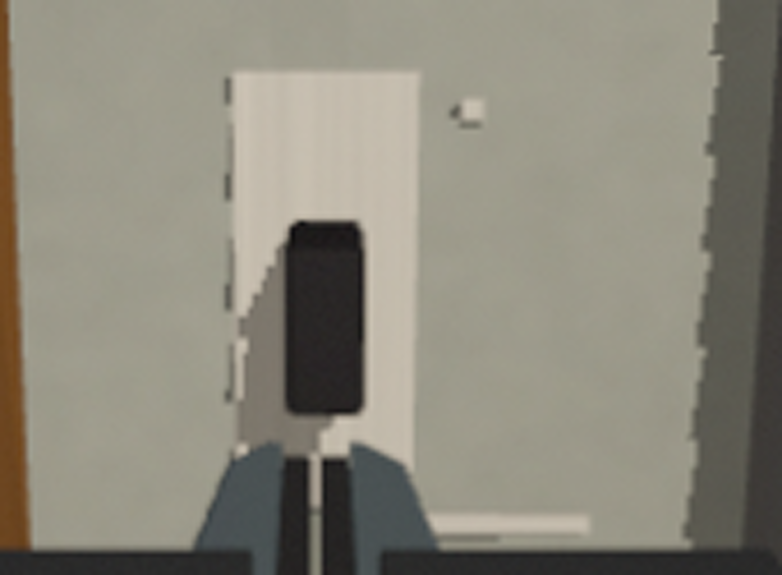

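```bash
cat >> h.py <<'E'
MP=[559.5,95.5,-3.44]
def mw(x,y,z,p=MP): return Ro.from_euler("z",p[2],degrees=True).apply([x,y,z])+[p[0],p[1],0]
E
python3 - <<'E'
from h import *
for x,z in((-62,255),(-62,122),(-62+42,122)): print(rel(mw(x,-33,z),[180,0,86.56]))
E
```

```text
[ 0.0075 -0.0684  0.0001  0.0001 -0.0001  0.006 ]
[ 7.500e-03 -6.850e-02  2.661e-01  1.000e-04 -1.000e-04  6.000e-03]
[ 6.700e-03  1.550e-02  2.662e-01  1.000e-04 -1.000e-04  6.000e-03]
```

```bash
python3 -m jog '0.0075 -0.068 0 0 0 0.006;0.0075 -0.068 0.08 0 0 0.006;0.0075 -0.068 0.16 0 0 0.006;0.0075 -0.068 0.24 0 0 0.006;0.0075 -0.068 0.266 0 0 0.006;0.0075 -0.068 0.266 0 0 0.006;0.007 -0.056 0.266 0 0 0.006;0.007 -0.044 0.266 0 0 0.006;0.007 -0.032 0.266 0 0 0.006;0.007 -0.02 0.266 0 0 0.006;0.007 -0.008 0.266 0 0 0.006;0.007 0.004 0.266 0 0 0.006;0.007 0.012 0.266 0 0 0.006;0.007 0.02 0.266 0 0 0.006;0.007 0.02 0.266 0 0 0.006'
python3 - <<'E'
from h import *
print(state()["force"])
E
```

```text
time_s: 4.25
ee_pos: [540.8, 63.7, 122.1]
ee_rot: [179.9, -0.0, 86.5]
force: [-0.4, 0.2, 0.6]
gripper_width: 0.4
[-0.39583338  0.21515016  0.55563834]
```

```bash
python3 -m jog '0 0.006 0 0 0 0;0 0.012 0 0 0 0;0 0.016 0 0 0 0;0 0.02 0 0 0 0' ; python3 -m jog '0 0.003 0 0 0 0;0 0.006 0 0 0 0;0 0.009 0 0 0 0'; python3 -m jog '0 0.003 0 0 0 0;0 0.006 0 0 0 0;0 0.009 0 0 0 0'
```

```text
time_s: 4.58
ee_pos: [550.9, 63.1, 122.0]
ee_rot: [179.9, -0.0, 86.5]
force: [-2.3, -0.1, 1.0]
gripper_width: 0.7
time_s: 4.83
ee_pos: [555.4, 62.9, 122.0]
ee_rot: [180.0, -0.0, 86.6]
force: [-3.2, 0.3, 1.9]
gripper_width: 0.2
time_s: 5.08
ee_pos: [555.7, 62.9, 122.0]
ee_rot: [-179.5, 0.0, 86.5]
force: [-15.6, 2.7, 11.7]
gripper_width: 0.2
```

```bash
python3 -m jog '0 -0.015 0 0 0 0;0 -0.03 0 0 0 0;0 -0.03 -0.08 0 0 0;0 -0.03 -0.16 0 0 0;-0.06 -0.03 -0.24 0 0 0;-0.12 -0.05 -0.266 0 0 0;-0.12 -0.05 -0.266 0 0 0;-0.12 -0.05 -0.266 0 0 0;-0.12 -0.05 -0.266 0 0 0'
python3 - <<'E'
from h import *
k=cam("wrist"); im=grab_frame("wrist"); cv2.imwrite("pics/w2.png",im[:,:,::-1])
np.savez("w2.npz",*k)
for q in ["shutter_grip","slot_mouth","machine"]:print(q,tip_of(q,"wrist")[:2])
p=proj(mw(-30,-34,90),k)[0]; x,y=p.astype(int);print(x,y)
x0,y0=max(x-60,0),max(y-80,0)
a=im[y0:y0+150,x0:x0+200,::-1];print(x0,y0);cv2.imwrite("pics/c3.png",cv2.resize(a,None,fx=4,fy=4,interpolation=2))
E
```

```text
time_s: 5.83
ee_pos: [528.1, 4.6, 254.6]
ee_rot: [-179.5, -0.0, 86.5]
force: [0.4, -0.4, -1.0]
gripper_width: 0.3
shutter_grip [{'location': [380.7, 164.8], 'confidence': 0.96}]
slot_mouth [{'location': [321.9, 161.2], 'confidence': 0.92}, {'location': [353.9, 122.4], 'confidence': 0.42}]
machine [{'location': [352.9, 124.9], 'confidence': 0.88}]
320 162
260 82
```

View pics/c3.png

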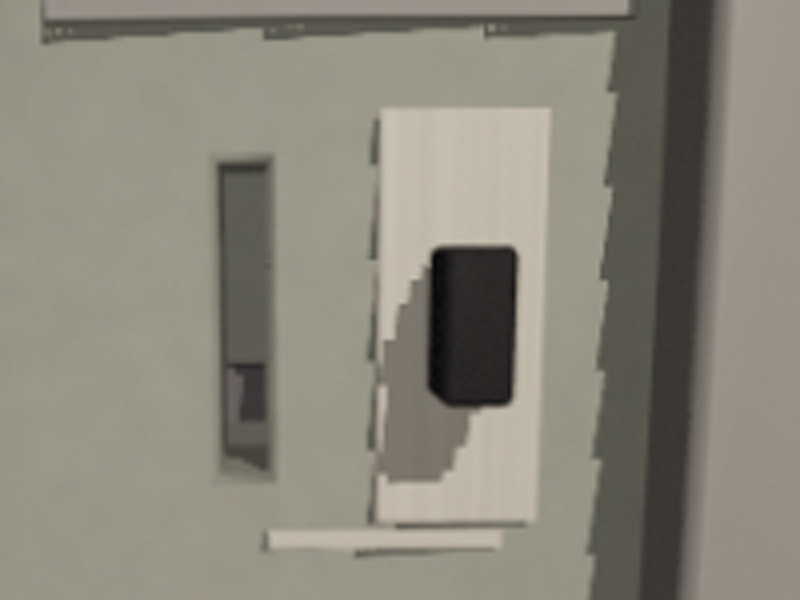

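```bash
python3 - <<'E'
from h import *
z=np.load("w2.npz"); k=[z[f"arr_{i}"] for i in range(4)]
g=lambda P:Ro.from_euler("z",-MP[2],degrees=True).apply(P-[MP[0],MP[1],0]).round(1)
c=lambda L:np.array(L)/4+[260,82]
print("die cover -y edge corners (exp -69,24; 49,24)",g(onz(c([(43,18),(632,16)]),94,k)))
print("slot corners",g(onz(c([(213,155),(275,155),(275,481),(217,481)]),90,k)))
print("plate corners",g(onz(c([(381,108),(551,108),(537,522),(377,522)]),93,k)))
print("net mouth",g(onz([(321.9,161.2)],90,k)))
for zz in (73,70,67,52,40): print(zz,g(onz(c([(245,363),(245,420),(245,445),(245,470)]),zz,k))[:,1])
a=cv2.imread("pics/w2.png")[115:207,308:335];cv2.imwrite("pics/c4.png",cv2.convertScaleAbs(cv2.resize(a,None,fx=6,fy=6,interpolation=2),alpha=1.6))
E
```

```text
die cover -y edge corners (exp -69,24; 49,24) [[-69.   26.1  94. ]
 [ 47.7  26.5  94. ]]
slot corners [[-35.6  -0.   90. ]
 [-22.9  -0.1  90. ]
 [-22.7 -67.1  90. ]
 [-35.2 -67.1  90. ]]
plate corners [[ -1.7   8.9  93. ]
 [ 32.5   9.   93. ]
 [ 33.4 -75.4  93. ]
 [ -0.9 -75.5  93. ]]
net mouth [[-28.6 -32.5  90. ]]
73 [-43.4 -56.  -61.6 -67.2]
70 [-43.6 -56.3 -62.  -67.7]
67 [-43.8 -56.7 -62.4 -68.1]
52 [-44.9 -58.3 -64.3 -70.3]
40 [-45.8 -59.7 -65.8 -72.1]
```

View pics/c4.png

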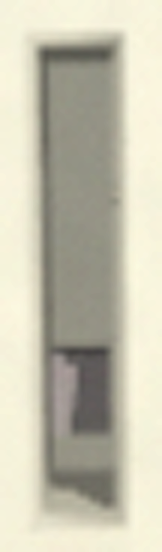

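The opened slot runs from (213,155) to (275,481) in the crop. The tab is visible at crop rows 363–420, so machine y is about -43 to -56, centre -50. The shutter has travelled the full 45 mm. Now to the pin.

```bash
python3 - <<'E'
from h import *
print(rel([552,-250,255],[180,0,14.7]))
E
```

```text
[-0.5068  0.0778 -0.0031 -0.0064  0.0046  0.7989]
```

```bash
python3 -m jog '-0.507 0.078 -0.003 -0.006 0.005 0.8;-0.507 0.078 -0.003 -0.006 0.005 0.8;-0.507 0.078 -0.003 -0.006 0.005 0.8;-0.507 0.078 -0.003 -0.006 0.005 0.8;-0.507 0.078 -0.003 -0.006 0.005 0.8;-0.507 0.078 -0.003 -0.006 0.005 0.8;-0.507 0.078 -0.003 -0.006 0.005 0.8;-0.507 0.078 -0.003 -0.006 0.005 0.8;-0.507 0.078 -0.003 -0.006 0.005 0.8;-0.507 0.078 -0.003 -0.006 0.005 0.8;-0.507 0.078 -0.003 -0.006 0.005 0.8;-0.507 0.078 -0.003 -0.006 0.005 0.8;-0.507 0.078 -0.003 -0.006 0.005 0.8;-0.507 0.078 -0.003 -0.006 0.005 0.8' -1
python3 - <<'E'
from h import *
k=cam("wrist"); im=grab_frame("wrist"); cv2.imwrite("pics/w3.png",im[:,:,::-1])
np.savez("w3.npz",*k)
for q in ["pin_handle","pin","block"]:
  for r in tip_of(q,"wrist")[:2]:print(q,r, onz([r["location"]],{"pin_handle":125,"pin":15,"block":0}[q],k).round(1))
print(spot_in("pin","wrist"),spot_in("block","wrist"))
cv2.imwrite("pics/c5.png",cv2.resize(im[60:260,190:450,::-1],None,fx=3,fy=3,interpolation=2))
E
```

```text
time_s: 7.2
ee_pos: [552.2, -249.8, 254.6]
ee_rot: [-179.9, 0.0, 14.7]
force: [0.7, 0.2, -0.8]
gripper_width: 0.1
pin_handle {'location': [319.5, 189.7], 'confidence': 0.78} [[ 589.2 -235.8  125. ]]
pin {'location': [321.9, 177.9], 'confidence': 0.71} [[ 588.8 -237.3   15. ]]
block {'location': [322.9, 215.2], 'confidence': 0.8} [[ 548.  -249.1    0. ]]
[{'rect': [308.7, 174.7, 333.3, 202.7], 'confidence': 0.65}] [{'rect': [438.5, 347.6, 460.6, 394.8], 'confidence': 0.82}, {'rect': [280.4, 137.6, 366.3, 280.8], 'confidence': 0.79}]
```

View pics/c5.png

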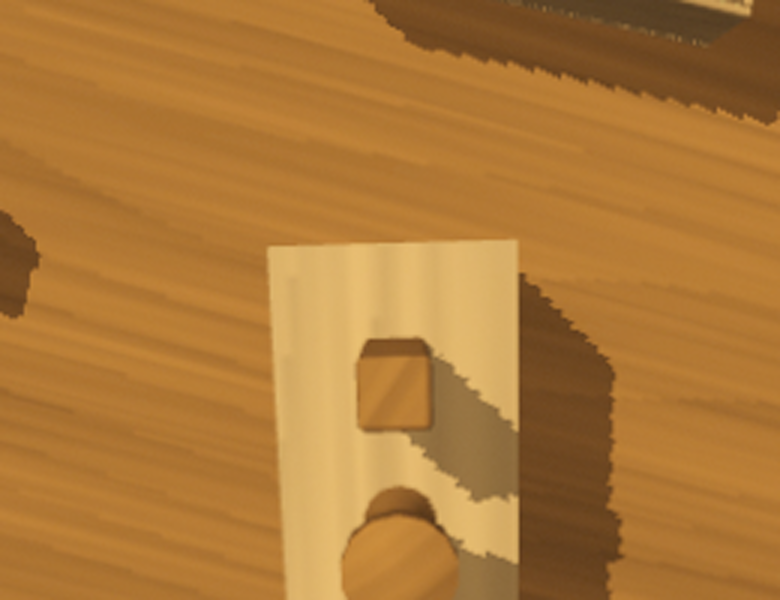

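```bash
python3 - <<'E'
from h import *
z=np.load("w3.npz"); k=[z[f"arr_{i}"] for i in range(4)]
c=lambda L:np.array(L)/3+[190,60]
p=onz(c([(395,393)]),145,k)[0];print("pin",p.round(1), "handle corners",onz(c([(357,355),(432,355),(434,431),(358,431)]),145,k).round(1)[:,:2])
b=onz(c([(268,247),(518,240),(518,600),(287,600)]),85,k)[:,:2];print(b.round(1))
d=b[0]-b[1];print("far edge len",np.hypot(*d),"yaw",np.degrees(np.arctan2(-d[0],d[1])))
for e in (b[1]-b[2],b[0]-b[3]):print("side yaw",np.degrees(np.arctan2(e[1],e[0])))
m=(b[0]+b[1])/2
for y in(14,15,16):
  u=np.array([np.cos(np.radians(y)),np.sin(np.radians(y))]);print(y,"hole",m-35*u)
E
```

```text
pin [ 591.  -237.1  145. ] handle corners [[ 597.3 -226.3]
 [ 601.8 -243.2]
 [ 584.7 -248.3]
 [ 580.1 -230.9]]
[[ 614.4 -193.9]
 [ 634.1 -261.1]
 [ 532.8 -290.6]
 [ 515.  -222.9]]
far edge len 69.99834983954753 yaw 16.293481850839832
side yaw 16.245333819257333
side yaw 16.264594354401215
14 hole [ 590.30066861 -235.95332613]
15 hole [ 590.45361511 -236.54472636]
16 hole [ 590.61685967 -237.13336723]
```

```bash
python3 - <<'E'
from h import *
print(rel([590.9,-237.2,255],[180,0,16]));print(rel([590.9,-237.2,128],[180,0,16]))
E
```

```text
[ 0.0817 -0.0053 -0.0001 -0.0005 -0.0001 -0.0152]
[ 8.170e-02 -5.100e-03  2.539e-01 -5.000e-04 -1.000e-04 -1.520e-02]
```

```bash
python3 -m jog '0.0815 -0.005 0 0 0 -0.015;0.0815 -0.005 0 0 0 -0.015;0.0815 -0.005 0 0 0 -0.015;0.0815 -0.005 0.06 0 0 -0.015;0.0815 -0.005 0.12 0 0 -0.015;0.0815 -0.005 0.18 0 0 -0.015;0.0815 -0.005 0.23 0 0 -0.015;0.0815 -0.005 0.254 0 0 -0.015;0.0815 -0.005 0.254 0 0 -0.015;0.0815 -0.005 0.254 0 0 -0.015' 0.2
python3 -m jog '0 0 0 0 0 0;0 0 0 0 0 0;0 0 0 0 0 0;0 0 0 0 0 0;0 0 0 0 0 0;0 0 0 0 0 0;0 0 0 0 0 0' -1 40
```

```text
time_s: 8.33
ee_pos: [590.3, -237.5, 127.9]
ee_rot: [-179.9, 0.0, 16.0]
force: [0.2, -0.0, 0.3]
gripper_width: 54.4
time_s: 8.92
ee_pos: [590.4, -237.6, 128.3]
ee_rot: [-180.0, 0.0, 16.0]
force: [-0.7, 0.7, 1.5]
gripper_width: 17.9
```

```bash
python3 -m jog '0 0 -0.05 0 0 0;0 0 -0.12 0 0 0;0 0 -0.2 0 0 0;0 0 -0.28 0 0 0;0 0 -0.32 0 0 0;0 0 -0.32 0 0 0'
python3 - <<'E'
from h import *
print(state()["gripper_width"],rel(mw(-29.2,-50,288),[180,0,86.56]),rel(mw(-29.2,-50,223),[180,0,86.56]))
E
```

```text
time_s: 9.42
ee_pos: [592.6, -238.5, 294.7]
ee_rot: [179.6, -0.5, 16.0]
force: [0.1, 0.7, -0.0]
gripper_width: 17.9
17.947846499219214 [ 0.0317 -0.5856  0.0099  0.007  -0.0023 -0.7844] [ 0.0306 -0.5865  0.1398  0.007  -0.0023 -0.7844]
```

```bash
python3 -m jog '0.031 -0.586 0.01 0.007 -0.002 -0.784;0.031 -0.586 0.01 0.007 -0.002 -0.784;0.031 -0.586 0.01 0.007 -0.002 -0.784;0.031 -0.586 0.01 0.007 -0.002 -0.784;0.031 -0.586 0.01 0.007 -0.002 -0.784;0.031 -0.586 0.01 0.007 -0.002 -0.784;0.031 -0.586 0.01 0.007 -0.002 -0.784;0.031 -0.586 0.01 0.007 -0.002 -0.784;0.031 -0.586 0.01 0.007 -0.002 -0.784;0.031 -0.586 0.01 0.007 -0.002 -0.784;0.031 -0.586 0.01 0.007 -0.002 -0.784;0.031 -0.586 0.07 0.007 -0.002 -0.784;0.031 -0.586 0.13 0.007 -0.002 -0.784;0.031 -0.586 0.14 0.007 -0.002 -0.784;0.031 -0.586 0.14 0.007 -0.002 -0.784;0.031 -0.586 0.14 0.007 -0.002 -0.784'
python3 - <<'E'
from h import *
print(rel(mw(-29.2,-50,223),[180,0,86.56]))
k=cam("wrist"); im=grab_frame("wrist"); cv2.imwrite("pics/w4.png",im[:,:,::-1])
np.savez("w4.npz",*k)
for q in ["pin_tip","slot_mouth"]:print(q,tip_of(q,"wrist")[:2])
s=state()["ee_pos"]; print("axis tip px",proj([s[0],s[1],s[2]-113],k),"slot",proj(mw(-29.2,-33.5,90),k),proj(mw(-29.2,-50,90),k))
cv2.imwrite("pics/c6.png",cv2.resize(im[150:300,230:430,::-1],None,fx=4,fy=4,interpolation=2))
E
```

```text
time_s: 10.75
ee_pos: [528.0, 47.0, 223.4]
ee_rot: [180.0, -0.0, 86.4]
force: [0.1, -1.2, -0.2]
gripper_width: 17.7
[ 0.0006 -0.0014  0.0007  0.0003 -0.0002 -0.0013]
pin_tip [{'location': [320.5, 244.1], 'confidence': 0.75}]
slot_mouth [{'location': [323.3, 220.0], 'confidence': 0.6}]
axis tip px [[324.23949881 247.39745206]] slot [[322.41090606 219.45600779]] [[322.46291795 239.87712398]]
```

View pics/c6.png

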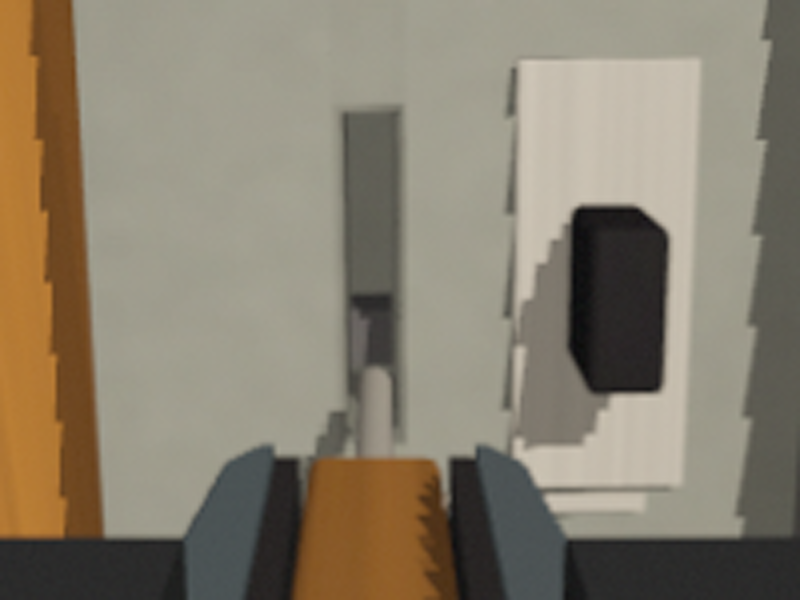

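The pin tip is centred over the slot at crop (375,380), with slot edges at 347 and 404 there. The tab's +y edge is at row 295. I descend with a 2 mm shift toward the tab's centre.

```bash
python3 -m jog '-0.004 0 0.01 0 0 0;-0.004 0 0.02 0 0 0;-0.004 0 0.03 0 0 0;-0.004 0 0.04 0 0 0;-0.004 0 0.05 0 0 0;-0.004 0 0.06 0 0 0;-0.004 0 0.066 0 0 0;-0.004 0 0.066 0 0 0;-0.004 0 0.066 0 0 0'
python3 -m jog '0 0 0.004 0 0 0;0 0 0.008 0 0 0;0 0 0.012 0 0 0;0 0 0.016 0 0 0;0 0 0.016 0 0 0'
```

```text
time_s: 11.65
ee_pos: [528.6, 45.2, 191.4]
ee_rot: [179.8, -0.0, 86.5]
force: [-0.8, -0.4, -1.1]
gripper_width: 17.4
time_s: 12.07
ee_pos: [528.4, 45.2, 182.9]
ee_rot: [179.9, -0.0, 86.5]
force: [-0.4, -0.9, 0.1]
gripper_width: 17.7
```

```bash
python3 -m jog '0 0 0.004 0 0 0;0 0 0.008 0 0 0;0 0 0.008 0 0 0';python3 -m jog '0 0 0.004 0 0 0;0 0 0.008 0 0 0;0 0 0.008 0 0 0'
```

```text
time_s: 12.32
ee_pos: [528.7, 45.2, 179.2]
ee_rot: [179.8, -0.0, 86.5]
force: [-0.4, -0.0, 1.2]
gripper_width: 17.8
time_s: 12.57
ee_pos: [528.7, 45.2, 175.4]
ee_rot: [179.8, -0.0, 86.5]
force: [-0.4, -0.7, 3.5]
gripper_width: 17.8
```

```bash
python3 -m jog '0 0 0.004 0 0 0;0 0 0.008 0 0 0;0 0 0.008 0 0 0';python3 -m jog '0 0 0.004 0 0 0;0 0 0.008 0 0 0;0 0 0.008 0 0 0'; python3 - <<'E'
from h import *
k=cam("top");im=grab_frame("top");print(state()["force"],spot_in("die_cover","top")[:1])
im2=grab_frame("scene")
cv2.imwrite("pics/c7.png",np.hstack([cv2.resize(im[180:300,215:345,::-1],(390,360)),cv2.resize(im2[165:285,265:395,::-1],(390,360))]))
E
```

```text
time_s: 12.82
ee_pos: [528.8, 45.2, 172.4]
ee_rot: [179.8, -0.0, 86.5]
force: [-1.8, -0.4, 9.0]
gripper_width: 17.5
time_s: 13.07
ee_pos: [528.9, 45.3, 171.9]
ee_rot: [179.7, -0.1, 86.5]
force: [-5.9, 0.4, 22.5]
gripper_width: 17.7
[-6.89901151 -1.12219505 22.44019418] [{'rect': [224.3, 210.8, 267.5, 257.3], 'confidence': 0.94}]
```

View pics/c7.png

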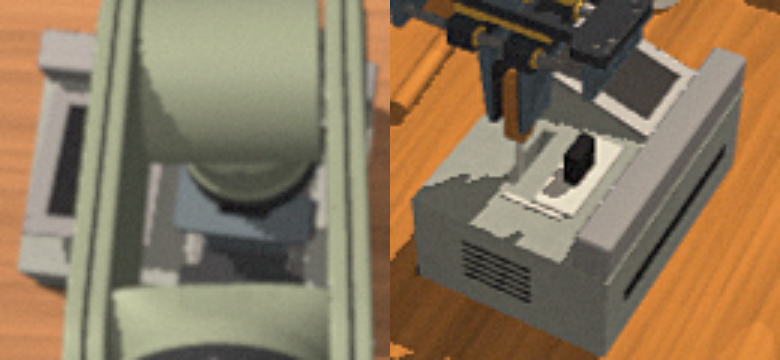

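The scene view shows the cover tilted open (590,90), and the force rose to 22 N at a hard stop. Now I withdraw and return the pin.

```bash
python3 -m jog '0 0 -0.01 0 0 0;0 0 -0.03 0 0 0;0 0 -0.06 0 0 0;0 0 -0.1 0 0 0;0 0 -0.16 0 0 0;0 0 -0.24 0 0 0;0 0 -0.244 0 0 0;0 0 -0.244 0 0 0'
python3 - <<'E'
from h import *
print(state()["gripper_width"],rel([590.7,-237.4,290],[180,0,16]),rel([590.7,-237.4,210],[180,0,16]))
E
```

```text
time_s: 13.88
ee_pos: [529.4, 45.2, 296.5]
ee_rot: [179.3, -0.1, 86.5]
force: [0.1, -0.6, -0.9]
gripper_width: 17.6
17.615595969288833 [-0.5568  0.1568  0.0138  0.0059 -0.0057  0.7832] [-0.5571  0.1548  0.1738  0.0059 -0.0057  0.7832]
```

```bash
python3 -m jog '-0.557 0.157 0.014 0.006 -0.006 0.783;-0.557 0.157 0.014 0.006 -0.006 0.783;-0.557 0.157 0.014 0.006 -0.006 0.783;-0.557 0.157 0.014 0.006 -0.006 0.783;-0.557 0.157 0.014 0.006 -0.006 0.783;-0.557 0.157 0.014 0.006 -0.006 0.783;-0.557 0.157 0.014 0.006 -0.006 0.783;-0.557 0.157 0.014 0.006 -0.006 0.783;-0.557 0.157 0.014 0.006 -0.006 0.783;-0.557 0.157 0.014 0.006 -0.006 0.783;-0.557 0.157 0.014 0.006 -0.006 0.783;-0.557 0.157 0.014 0.006 -0.006 0.783;-0.557 0.156 0.08 0.006 -0.006 0.783;-0.557 0.155 0.14 0.006 -0.006 0.783;-0.557 0.155 0.174 0.006 -0.006 0.783;-0.557 0.155 0.174 0.006 -0.006 0.783;-0.557 0.155 0.174 0.006 -0.006 0.783'
python3 - <<'E'
from h import *
print(rel([590.5,-237.5,190],[180,0,16]),rel([590.5,-237.5,129],[180,0,16]))
k=cam("wrist"); im=grab_frame("wrist")
s=state()["ee_pos"]
print(tip_of("pin_tip","wrist")[:2],proj([s[0],s[1],s[2]-113],k),"hole",proj([590.7,-237.3,85],k))
E
```

```text
time_s: 15.3
ee_pos: [590.4, -237.0, 208.9]
ee_rot: [-179.9, 0.1, 16.1]
force: [-0.7, 0.3, -0.2]
gripper_width: 17.9
[-0.      0.0011  0.0379 -0.0009  0.0014  0.0015] [ 0.0002  0.0013  0.1599 -0.0009  0.0014  0.0015]
[] [[325.90181726 245.04681376]] hole [[325.52240059 241.37890255]]
```

```bash
python3 -m jog '0 0.001 0.015 0 0 0;0 0.001 0.03 0 0 0;0 0.001 0.045 0 0 0;0 0.001 0.06 0 0 0;0 0.001 0.06 0 0 0'
python3 -m jog '0 0 0.02 0 0 0;0 0 0.04 0 0 0;0 0 0.06 0 0 0;0 0 0.08 0 0 0;0 0 0.088 0 0 0;0 0 0.088 0 0 0'
```

```text
time_s: 15.82
ee_pos: [590.8, -237.7, 179.2]
ee_rot: [-180.0, 0.1, 16.1]
force: [-0.1, -0.1, -1.0]
gripper_width: 17.7
time_s: 16.32
ee_pos: [589.9, -237.3, 133.4]
ee_rot: [-179.9, 0.2, 16.1]
force: [-0.1, 0.5, 0.5]
gripper_width: 18.1
```

```bash
python3 -m jog '0 0 0.004 0 0 0;0 0 0.008 0 0 0;0 0 0.011 0 0 0;0 0 0.011 0 0 0'; python3 -m jog '0 0 0.003 0 0 0;0 0 0.005 0 0 0;0 0 0.005 0 0 0'
```

```text
time_s: 16.65
ee_pos: [590.2, -237.4, 128.4]
ee_rot: [-179.9, 0.2, 16.1]
force: [1.0, 0.4, -0.9]
gripper_width: 17.8
time_s: 16.9
ee_pos: [590.2, -237.4, 128.3]
ee_rot: [-179.9, 0.1, 16.1]
force: [-3.1, 1.7, 9.4]
gripper_width: 17.8
```

```bash
python3 -m jog '0 0 0 0 0 0;0 0 0 0 0 0;0 0 0 0 0 0;0 0 0 0 0 0;0 0 0 0 0 0;0 0 0 0 0 0' 0.2
python3 -m jog '0 0 -0.04 0 0 0;0 0 -0.1 0 0 0;0 0 -0.18 0 0 0;0 0 -0.25 0 0 0;-0.08 0 -0.25 0 0 0;-0.1 0 -0.25 0 0 0;-0.1 0.02 -0.25 0 0 0;-0.1 0.02 -0.25 0 0 0'
python3 - <<'E'
from h import *
k=cam("wrist");w=grab_frame("wrist");s=grab_frame("scene")
print(tip_of("pin_handle","wrist")[:1] if not grab_frame("wrist") is None else 0)
cv2.imwrite("pics/c8.png",np.hstack([cv2.resize(w[60:300,190:450,::-1],(390,360)),cv2.resize(s[165:385,190:400,::-1],(390,400))[:360]]))
E
```

```text
time_s: 17.4
ee_pos: [590.1, -237.4, 127.9]
ee_rot: [-179.9, 0.1, 16.1]
force: [-0.7, 0.8, 0.2]
gripper_width: 53.9
time_s: 18.07
ee_pos: [545.2, -262.4, 252.6]
ee_rot: [-180.0, 0.1, 16.0]
force: [0.4, -0.5, -0.6]
gripper_width: 54.8
[{'location': [310.8, 176.9], 'confidence': 0.63}]
```

View pics/c8.png

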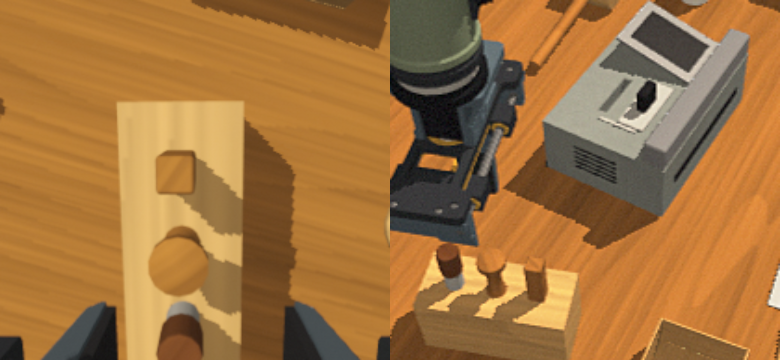

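The pin stands upright and seated at (175,172) in the left half. In the right half the die cover is open at (665,45), the shutter is clear of the slot, and the other tools are in place.

```bash
python3 -c "
from workcell import *
print(job_done())"
```

```text
the job is handed in; nothing more can be done
None
```

The job is done and handed in at about 18 s on the robot's clock, well under the 64 s limit.

- **Shutter:** I pushed it along +x to its end stop. It stopped firmly at about 15 N, and the camera put its travel at about 45 mm.
- **Latch tab:** I gripped the pin by its square handle and pressed it down through the slot onto the tab, which I had spotted about 16 mm off the slot's middle. It reached a hard stop at 22 N, about 31 mm below the mouth. The die cover lifted, and it was still open in the last picture.
- **Pin:** I put it back in its own hole, seated at the same height it was gripped at (TCP z 128.3 mm), with about 9 N of contact when pressed down. The last picture shows it upright, with the embosser and brush still in place.

One check did not come through: the network did not find the pin's tip just before I put it back. I relied on the recorded grasp pose and a force-checked descent instead. I did not take a final close look at the bystanders away from the block and machine, but the arm passed well above them.

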